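Let the big marble out of its display stand

ROBOT

A 6-joint arm with a two-finger parallel gripper is mounted at the origin on the work surface. World frame = base frame: x ahead of the robot, y to its left, z up, the work surface at z = 0. Lengths are in mm, angles in rad, forces in N, time in s.
With the tool pointing down it reaches from about 300 to 850 mm from the base axis. Payload 5.4 kg.
Tool frame: the origin (TCP) lies at the centre of the arm's flange, where the gripper is bolted on; the fingertips stand 173 mm ahead of it and the grasp point (between the pads) lies 155 mm ahead of it; z points along the fingers, y is the direction in which the jaws open and shut (so a half turn about z gives the same grasp; the last joint's range is limited). The gripper opens to 85 mm and grips with 20 to 120 N. Pads are 22 mm wide; open, the fingers measure 114 mm over their backs; the gripper's body (76 mm by 85 mm) begins 54 mm behind the grasp point. The pads swing forward as they close: fully open they stand 13 mm farther back than shut.
Start: joints at [-1.38, 0.158, 1.597, -0, 1.386, -0.21], TCP at [224.315, -529.425, 404.699] pointing down, gripper open.
Joint ranges: [-2.91, 2.91], [-0.94, 2.29], [0.18, 2.7], [-1.29, 4.43], [0.17, 2.64], [-3, 3]. Speed limits (rad/s): [2.57, 2.57, 3.14, 3.14, 3.14, 3.14].

INTERFACE

Orientations are given as a rotation vector (axis times angle).
In Python, from station import env gives the robot as it stands.
- The arm moves only by the tool jog_arm, never from a script. Its arguments are lists of equal length, an entry for each row: "translation": the shift along the tool's x, y, z in mm, a list of three; "roll": the turn about the tool's z in rad. In form: {"translation": [[dx, dy, dz], ...], "roll": [roll, ...]}. A call has 1 to 12 rows; each row shifts and turns the commanded pose from where the row before left it, along the tool's axes as they then stand; what a row does not reach is not made up. A row lasts 1/12 s, in which the tool goes at most 41.7 mm and 7.16 degrees, less where a joint would pass 70% of its speed; a pose out of reach is approached as far as the arm can. A call with a gripper value outside its range is refused whole. "jaw" is the gripper command: -1 is shut, 1 is fully open, values between are in proportion, set as the call begins (left out, the last holds). The fingers move at their own pace and stop on an object; "grip_force" is the grip in N (left out, the last holds). Time passes only in rows, so rows that do not move let the fingers close. It gives the time, the measured TCP pose, the force and the opening at its end, in the units of the state.
- env.observe(): the state, without advancing time (a new reading comes with each control period).
- env.read_camera(name): name is "scene" or "top" or "wrist"; returns the picture (400x640x3 uint8, red, green, blue); there is no depth.
- env.camera_model(name): a dict with "mtx" (3x3 intrinsics, pixels), "k1" (the pictures are not rectified: a ray, as slopes to the right and down, at radius r is drawn at 1 + k1 r^2 times it, then the intrinsics apply), "origin" and "attitude" of the camera in the world. Camera axes: x right, y down, z forward; pixel columns grow to the right and rows downward; lengths in mm; the calibration is good to about 2 mm. A picture is of the moment at which its call begins: read the wrist's pose just before it. camera_model takes no time and is no camera call; for the wrist camera it gives the pose at the moment of the call.
- env.hand_in(): hands the job in, once; it reports no verdict.
The state is a dict: "time": time; "joint_positions": joint angles; "qvel": joint speeds; "effort": joint torques, N m; "eef_pos": TCP position; "ee_rot": TCP orientation; "force": force on the tool from outside, world axes, zero at the start; "torque": the same for the moment, N m; "opening": finger opening in mm.
Only numpy, scipy, OpenCV 4.12 (cv2) and the standard library are available. Lean on these libraries where they do the work, as an engineer would, in place of code of your own. Each camera call takes 0.05 s, during which the arm holds its last target.

TASK

A buyer has taken the bigger of the two glass marbles: press down the paddle of the rocking lever on its stand, so that the gate at the other end rises, and keep it down until the marble has rolled into the cup at the end of its chute. Then let the paddle come back up so the gate is shut again. Do not touch the marbles or the gates by hand, leave the other stand's lever and its small marble alone, and leave the glassware where it stands.

Things in the scene. Friction and masses are not known exactly. Their poses are not given: they have to be found in the camera images.
- marble_big_center (a point): the large glass marble, 38 mm diameter, teal glass, this point is its centre; it starts in the chute of stand a, resting against the closed gate
- marble_small_center (a point): the small glass marble, 24 mm diameter, same glass, this point is its centre; it starts in the chute of stand b, resting against the closed gate
- marble_big: the large glass marble, 38 mm diameter, teal glass, as a body (its origin turns with it as it rolls: use the centre point)
- marble_small: the small glass marble, 24 mm diameter, same glass, as a body (its origin turns with it as it rolls: use the centre point)
- stand_a: fixed wooden stand holding the large marble (a and b are alike; either may be on the left; yaw within 0.3 rad). Origin on the table under the rocker's pivot pin, which lies along y 88 mm up; x from paddle to gate. Cheeks by the pivot reach 106 mm. A 46 mm wide chute along y at x = 100 mm slopes down to -y through the gate (y = 0, floor 35 mm up) to the cup. 14 mm rubber post under the bar at x = -48 mm
- rocker_a (a joint): rocking lever of the stand with the large marble, rad: 0 = level, gate shut; grows as the paddle is pressed down, to 0.5 at its stop. A spring returns it to 0: about 3 N at the paddle's middle to start, 6 to 7 N at the stop. The large marble can roll under the gate from about 0.37 up and needs about a second to get through
- press_a (a point): middle of the upper face of that rocker's paddle, a wooden plate 50 mm (x) by 56 mm (y) by 8 mm at the bar's end, 85 mm from the pivot on the stand's -x side, 97 mm above the table when level; at the stop this point is about 42 mm lower, the plate tilted with its outer edge lowest. Axes as the stand's when level
- gate_a (a point): middle of the lower edge of the gate at the other end of that rocker: an aluminium plate 44 mm wide (x), 5 mm thick (y), reaching 50 mm below the bar's axis, 100 mm from the pivot on the stand's +x side
- cup_a (a point): middle of the floor of that stand's catching cup, 8 mm above the table; inside 46 by 53 mm, side walls 36 mm high, end wall 62 mm; axes as the stand's
- stand_b: fixed wooden stand holding the small marble (a and b are alike; either may be on the left; yaw within 0.3 rad). Origin on the table under the rocker's pivot pin, which lies along y 88 mm up; x from paddle to gate. Cheeks by the pivot reach 106 mm. A 46 mm wide chute along y at x = 100 mm slopes down to -y through the gate (y = 0, floor 35 mm up) to the cup. 14 mm rubber post under the bar at x = -48 mm
- rocker_b (a joint): rocking lever of the stand with the small marble, rad: 0 = level, gate shut; grows as the paddle is pressed down, to 0.5 at its stop. A spring returns it to 0: about 3 N at the paddle's middle to start, 6 to 7 N at the stop. The large marble can roll under the gate from about 0.37 up and needs about a second to get through
- press_b (a point): middle of the upper face of that rocker's paddle, a wooden plate 50 mm (x) by 56 mm (y) by 8 mm at the bar's end, 85 mm from the pivot on the stand's -x side, 97 mm above the table when level; at the stop this point is about 42 mm lower, the plate tilted with its outer edge lowest. Axes as the stand's when level
- gate_b (a point): middle of the lower edge of the gate at the other end of that rocker: an aluminium plate 44 mm wide (x), 5 mm thick (y), reaching 50 mm below the bar's axis, 100 mm from the pivot on the stand's +x side
- cup_b (a point): middle of the floor of that stand's catching cup, 8 mm above the table; inside 46 by 53 mm, side walls 36 mm high, end wall 62 mm; axes as the stand's
- tumbler_1: small dark glass tumbler, 38 mm across, 45 mm high, loose; origin under its base; stands in the corner between rocker and chute of stand a, on the chute's upper side
- tumbler_2: small dark glass tumbler, 38 mm across, 45 mm high, loose; origin under its base; stands in the corner between rocker and chute of stand b, on the cup's side
- tumbler_3: small dark glass tumbler, 38 mm across, 45 mm high, loose; origin under its base; stands off to the left
- creamer: amber glass mug, 68 mm across, 80 mm high, loose, between the stands; origin under its base
- candy_dish: teal covered glass dish with a pointed knob, 124 mm across, 115 mm high, loose, at the back; origin under its base
- bowl: amber glass bowl, 140 mm across, 50 mm high, loose, off to the right; origin under its base

How it is judged:
By the outcome, as a careful person would: the job done as asked, in the order asked, and still so for the second after the job is handed in, with the robot touching nothing.
It also fails if it takes over 32 s, if anything falls off the work surface, if the arm or the gripper's body presses on something with over 40 N, if the wrist force passes 120 N, or if a joint passes its speed limit or range.

## Working session

There is one attempt and no reset: what is moved stays moved. The work goes in short steps, Python scripts to look and compute and a tool call to move; the robot and the scene stay as the last step left them, time stands still between calls to the robot, and variables do not carry over. Pictures are saved under pics/ and viewed, and the job is handed in when it is done.

Besides the shell and the picture viewer there is one more tool, called after ">>>" as name(argument=value, ...), one argument or row to a line, values as JSON. jog_arm: Moves the arm, as the interface text tells. Its arguments: {"type":"object","properties":{"translation":{"type":"array","items":{"type":"array","items":{"type":"number"}}},"roll":{"type":"array","items":{"type":"number"}},"jaw":{"type":"number"},"grip_force":{"type":"number"}},"required":["translation","roll"]}

```bash
mkdir -p pics; ls; python3 - <<'E'
from station import env
import cv2
print(env.observe())
for n in ("scene","top"):
    im=env.read_camera(n); cv2.imwrite(f"pics/{n}0.png",im[:,:,::-1]); print(n,env.camera_model(n))
E
```

```text
pics
{'time': 0.0, 'joint_positions': array([-1.38010047e+00,  1.59061628e-01,  1.59826949e+00,  1.56545063e-06,
        1.38618376e+00, -2.10099535e-01]), 'qvel': array([ 0.0021579 ,  0.0012421 , -0.00055152,  0.00051069, -0.00043121,
        0.00011093]), 'effort': array([-1.84114615e-03, -3.95995045e+01, -3.31433487e+01, -3.61589355e-04,
        8.45036149e-03, -2.14678204e-05]), 'eef_pos': array([ 224.26237119, -529.15327747,  403.69084866]), 'ee_rot': array([-3.07683793e+00, -6.24979500e-01, -3.16908667e-05]), 'force': array([-0.22746824, -0.66675826, -0.37790267]), 'torque': array([-0.00178216, -0.00775095,  0.00713716]), 'opening': 85.55751216491603}
scene {'mtx': array([[369.6291827 ,   0.        , 314.97796265],
       [  0.        , 369.6291827 , 200.34146993],
       [  0.        ,   0.        ,   1.        ]]), 'k1': 0.016191393415560664, 'origin': array([1477.71727778,  329.77300709,  707.08419198]), 'attitude': array([-1.31584167, -1.96845118,  1.09193122])}
top {'mtx': array([[412.53890073,   0.        , 318.87038249],
       [  0.        , 412.53890073, 197.6554875 ],
       [  0.        ,   0.        ,   1.        ]]), 'k1': 0.00883281254789213, 'origin': array([ 332.45873792,  -18.26725503, 1465.09747115]), 'attitude': array([-2.12029461,  2.13366889, -0.21233675])}
```

View pics/scene0.png

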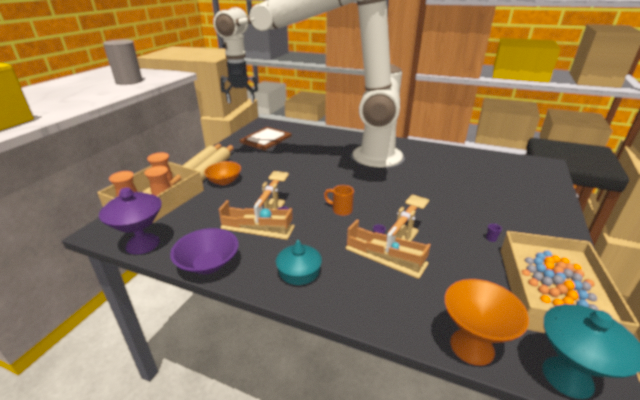

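View pics/top0.png

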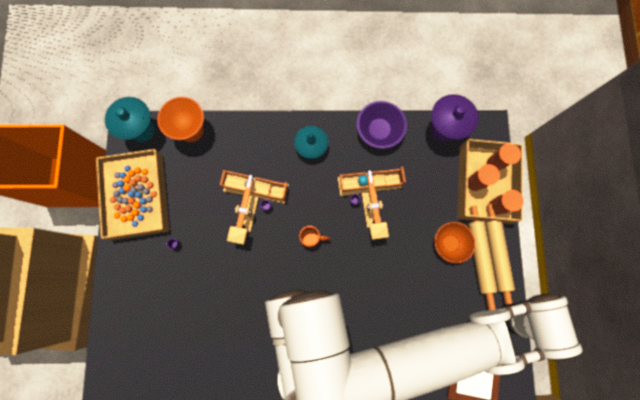

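```bash
python3 - <<'E'
import cv2
im=cv2.imread("pics/top0.png")
c=im[90:340,190:500]; cv2.imwrite("pics/topc.png",cv2.resize(c,None,fx=2.4,fy=2.4,interpolation=cv2.INTER_CUBIC))
E
```

```text
(no output)
```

View pics/topc.png

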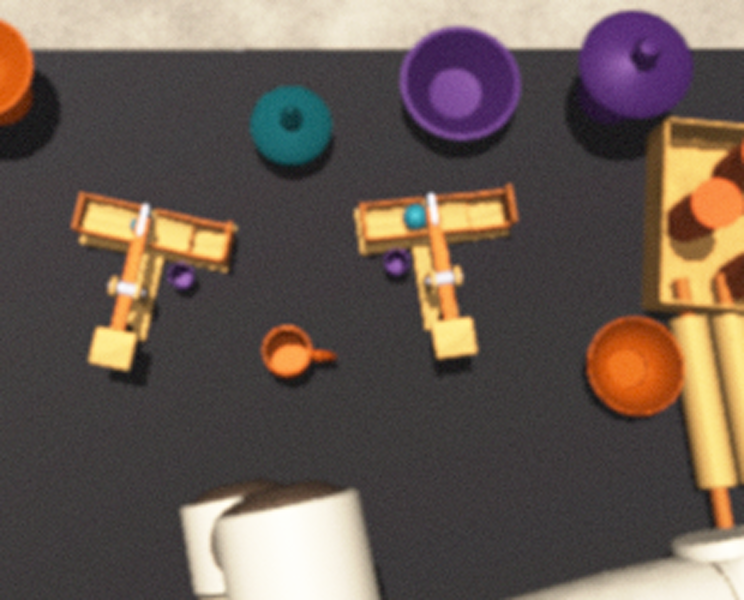

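The right-hand stand holds the large marble, at top-image pixel (363,181). Its tumbler is on the marble side, which fits stand a. Its paddle is near (379,231). The left stand shows the small marble, with its tumbler on the cup side.

```bash
cat > h.py <<'E'
import numpy as np, cv2
from scipy.spatial.transform import Rotation as R
def ray(m,p):
    K=np.array(m["mtx"]); d=np.array([m["k1"],0,0,0,0.])
    s=cv2.undistortPoints(np.array([[p]],float),K,d)[0,0]
    return np.array(m["origin"]),R.from_rotvec(m["attitude"]).apply([s[0],s[1],1])
def onz(m,p,z):
    o,d=ray(m,p); return o+d*(z-o[2])/d[2]
def two(m1,p1,m2,p2):
    o,d=ray(m1,p1);q,e=ray(m2,p2)
    t=np.linalg.lstsq(np.c_[d,-e],q-o,rcond=None)[0]
    a,b=o+t[0]*d,q+t[1]*e
    return (a+b)/2,np.linalg.norm(a-b)
def proj(m,P):
    r=R.from_rotvec(m["attitude"]).inv(); 
    c=r.apply(np.array(P)-m["origin"]); s=c[:2]/c[2]; s=s*(1+m["k1"]*(s@s))
    return (np.array(m["mtx"])@[s[0],s[1],1])[:2]
E
python3 - <<'E'
from h import *
from station import env
m=env.camera_model("top"); ms=env.camera_model("scene")
im=cv2.imread("pics/top0.png"); hsv=cv2.cvtColor(im,cv2.COLOR_BGR2HSV)
x0,y0=362,218
sub=hsv[y0:250,x0:400]
print(hsv[231,379])
mask=((sub[...,0]>12)&(sub[...,0]<30)&(sub[...,2]>130)).astype(np.uint8)
for r in mask: print(''.join('.#'[v] for v in r))
n,l,st,c=cv2.connectedComponentsWithStats(mask); i=1+np.argmax(st[1:,4]); 
print(c[i],st[i])
cs,_=cv2.findContours((l==i).astype(np.uint8),0,1)
rect=cv2.minAreaRect(cs[0]); print(rect)
p=np.array(rect[0])+[x0,y0]; print('paddle',onz(m,p,97))
for q in cv2.boxPoints(rect): print(onz(m,q+[x0,y0],97))
# marble
h=hsv[170:195,352:375]; mk=((h[...,0]>80)&(h[...,0]<105)&(h[...,1]>100)).astype(np.uint8)
ys,xs=np.nonzero(mk); pm=[xs.mean()+352,ys.mean()+170]; print('marble',pm,len(xs),onz(m,pm,54))
print('pivot',onz(m,[443/2.4+190,279/2.4+90],95),'gate top',onz(m,[432/2.4+190,205/2.4+90],95))
im=cv2.imread("pics/scene0.png")
cv2.imwrite("pics/sc.png",cv2.resize(im[160:290,200:460],None,fx=3,fy=3,interpolation=cv2.INTER_CUBIC))
E
```

```text
[ 24 115 252]
...################...................
...################...................
....########.######...................
....#######..#######..................
....#######..############.............
....#####################.............
....######################............
....######################............
....######################............
.....#####################............
.......###################............
........##################............
........##################............
........###################...........
........###################...........
........###################...........
.........##################...........
.........##################...........
.........##################...........
.........#################............
..........##########..................
...........##.........................
......................................
......................................
......................................
......................................
......................................
......................................
......................................
......................................
......................................
......................................
[15.06806283  9.95549738] [  3   0  24  22 382]
((14.84999942779541, 9.449999809265137), (22.061731338500977, 21.0717830657959), 81.8698959350586)
paddle [ 491.60459018 -225.95268686   97.        ]
[ 523.53987318 -186.83587354   97.        ]
[ 533.2174756  -257.14326146   97.        ]
[ 459.93449964 -264.74307793   97.        ]
[ 450.47980164 -195.12158646   97.        ]
marble [np.float64(362.71666666666664), np.float64(179.98333333333332)] 60 [ 664.39897776 -188.38991838   54.        ]
pivot [ 563.65115083 -221.02615731   95.        ] gate top [ 670.65949831 -208.81341267   95.        ]
```

View pics/sc.png

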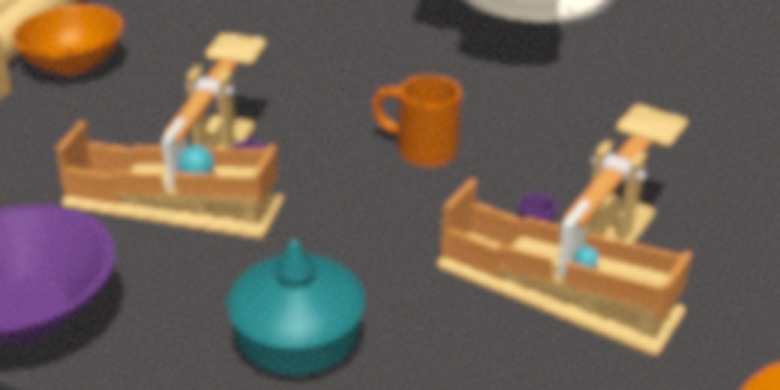

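```bash
python3 - <<'E'
from h import *
from station import env
m=env.camera_model("top"); ms=env.camera_model("scene")
pt=[454.5/2.4+190-.3,338/2.4+90-.3]
print(onz(m,pt,97))
print(two(m,pt,ms,[236.5/3+200-.3,47.5/3+160-.3]))
print(two(m,[443/2.4+189.7,279/2.4+89.7],ms,[208/3+199.7,85/3+159.7]))
for q in [(432,323),(472,318),(477,353),(437,358)]: print(onz(m,[q[0]/2.4+189.7,q[1]/2.4+89.7],97))
im=cv2.imread("pics/top0.png"); hsv=cv2.cvtColor(im,cv2.COLOR_BGR2HSV)
x0,y0=362,218
sub=hsv[y0:250,x0:400]
mask=((sub[...,0]>17)&(sub[...,0]<30)&(sub[...,2]>200)&(sub[...,1]<150)).astype(np.uint8)
mask[:, :8]=0
for r in mask[:25]: print(''.join('.#'[v] for v in r))
ys,xs=np.nonzero(mask);print(xs.mean()+x0,ys.mean()+y0,onz(m,[xs.mean()+x0,ys.mean()+y0],97))
E
```

```text
[ 481.2538037  -233.02057147   97.        ]
(array([ 481.38964609, -232.91676824,   92.31104929]), np.float64(1.8073024141692375))
(array([ 566.066579  , -221.89309028,   89.92687423]), np.float64(2.3857351989368545))
[ 502.36015312 -202.4137915    97.        ]
[ 509.03734697 -258.39378715   97.        ]
[ 460.2631319  -263.45913323   97.        ]
[ 453.69088075 -207.84505972   97.        ]
........##............................
........##............................
........###...........................
........##............................
........##............................
........###....#########..............
........#################.............
........#################.............
........#################.............
........#################.............
........##################............
.........#################............
.........#################............
.........#################............
.........#################............
.........#################............
..........################............
..........################............
..........################............
..........##########..................
...........###........................
......................................
......................................
......................................
......................................
378.25098039215686 229.54117647058823 [ 484.583485   -230.38808183   97.        ]
```

Press point is about (481,-233), with the pivot about 85 mm away, which matches the spec. Stand yaw is about 0.125 rad. First I turn the tool to line up with the stand and shut the fingers.

>>> jog_arm(
  translation=[
    [0, 0, 0],
    [0, 0, 0],
    [0, 0, 0],
    [0, 0, 0],
    [0, 0, 0],
    [0, 0, 0],
  ],
  roll=[0.092, 0.092, 0.092, 0, 0, 0],
  jaw=-1,
)

```text
time: 0.6
eef_pos: [224.3, -529.3, 404.4]
ee_rot: [-3.135, -0.199, 0.0]
force: [0.6, -0.6, -0.5]
opening: 12.6
```

```bash
cat > d.py <<'E'
from h import *
from station import env
import sys
s=env.observe(); r=R.from_rotvec(s["ee_rot"]); M=r.as_matrix()
print(s["time"],s["eef_pos"],s["force"],s["opening"]); print(M.round(3))
t=np.array([float(v) for v in sys.argv[1:4]])
print("tool delta",r.inv().apply(t-s["eef_pos"]))
E
python3 d.py 482 -233 330
```

```text
0.6 [ 224.30002992 -529.34802732  404.38956456] [ 0.61921894 -0.56936872 -0.46105214] 12.56453079008987
[[ 0.992  0.127 -0.   ]
 [ 0.127 -0.992  0.001]
 [-0.    -0.001 -1.   ]]
tool delta [ 293.1789172  -261.2594866    74.53078795]
```

>>> jog_arm(
  translation=[
    [24.4, -21.8, 0],
    [24.4, -21.8, 0],
    [24.4, -21.8, 0],
    [24.4, -21.8, 0],
    [24.4, -21.8, 0],
    [24.4, -21.8, 0],
    [24.4, -21.8, 10],
    [24.4, -21.8, 10],
    [24.4, -21.8, 15],
    [24.4, -21.8, 15],
    [24.4, -21.8, 12],
    [24.4, -21.8, 12],
  ],
  roll=[0, 0, 0, 0, 0, 0, 0, 0, 0, 0, 0, 0],
)

```text
time: 1.6
eef_pos: [483.0, -231.9, 330.0]
ee_rot: [-3.135, -0.199, 0.0]
force: [0.5, -0.6, 0.0]
opening: -0.2
```

>>> jog_arm(
  translation=[
    [0, 0, 0],
    [0, 0, 0],
    [0, 0, 0],
  ],
  roll=[0, 0, 0],
)

```text
time: 1.85
eef_pos: [482.2, -233.6, 330.9]
ee_rot: [3.135, 0.198, -0.0]
force: [0.0, -0.7, -0.1]
opening: 0.2
```

```bash
python3 d.py 482 -233 330; python3 - <<'E'
from h import *
from station import env
m=env.camera_model("wrist"); im=env.read_camera("wrist")[:,:,::-1].copy(); print(m)
for P in [(482,-233,97),(566,-222,106)]:
    p=proj(m,P); print(p)
cv2.imwrite("pics/w1.png",im)
for n in("scene","top"): cv2.imwrite(f"pics/{n}1.png",env.read_camera(n)[:,:,::-1])
E
```

```text
1.85 [ 482.23933182 -233.64854777  330.93118535] [ 0.02433367 -0.74195472 -0.09894559] 0.24109723705484307
[[ 0.992  0.126 -0.   ]
 [ 0.126 -0.992 -0.001]
 [-0.     0.001 -1.   ]]
tool delta [-0.15571534 -0.67405468  0.93080777]
{'mtx': array([[276.13369362,   0.        , 316.13851874],
       [  0.        , 276.13369362, 201.68416717],
       [  0.        ,   0.        ,   1.        ]]), 'k1': -0.011499410322752937, 'origin': array([ 563.53139429, -224.17388257,  300.02068113]), 'attitude': array([ 2.1607885 , -1.90338812, -0.31254898])}
[313.96577183 217.53317693]
[313.10149085 103.97975758]
```

View pics/w1.png

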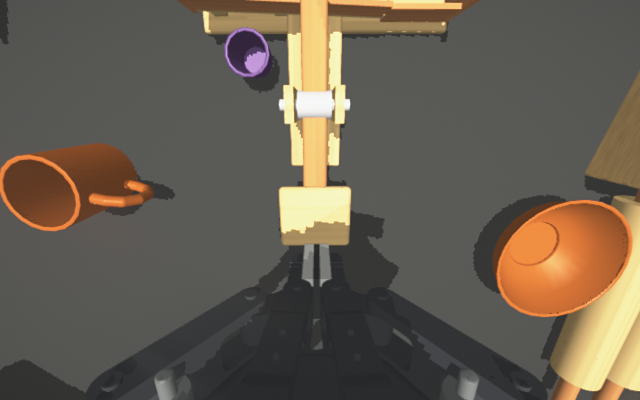

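View pics/scene1.png

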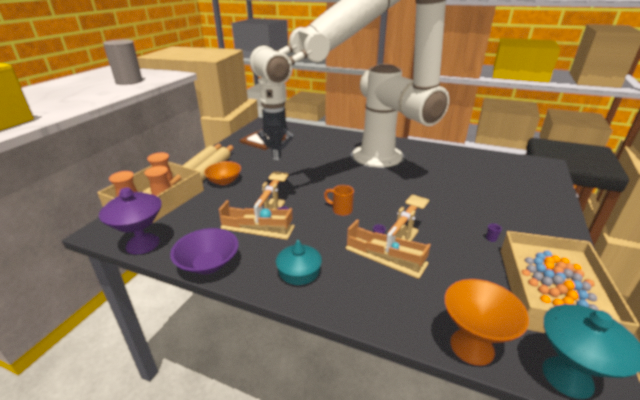

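The wrist view shows the paddle centred at (315,215), against (314,217.5) predicted, and the tool lined up with the stand. Now I descend.

>>> jog_arm(
  translation=[
    [0, 0, 12],
    [0, 0, 12],
    [0, 0, 12],
    [0, 0, 8],
    [0, 0, 6],
    [0, 0, 3],
    [0, 0, 3],
    [0, 0, 3],
    [0, 0, 0],
  ],
  roll=[0, 0, 0, 0, 0, 0, 0, 0, 0],
)

```text
time: 2.75
eef_pos: [482.3, -233.4, 271.4]
ee_rot: [-3.135, -0.196, 0.0]
force: [-0.4, -1.1, 0.1]
opening: -0.1
```

>>> jog_arm(
  translation=[
    [0, 0, 3],
    [0, 0, 3],
    [0, 0, 3],
    [0, 0, 3],
    [0, 0, 0],
    [0, 0, 0],
  ],
  roll=[0, 0, 0, 0, 0, 0],
)

```text
time: 3.25
eef_pos: [482.3, -233.6, 259.8]
ee_rot: [3.135, 0.196, 0.0]
force: [-2.9, -0.3, 3.1]
opening: 0.2
```

>>> jog_arm(
  translation=[
    [0, 0, 4],
    [0, 0, 4],
    [0, 0, 4],
    [0, 0, 4],
    [0, 0, 4],
    [0, 0, 2],
    [0, 0, 2],
    [0, 0, 0],
  ],
  roll=[0, 0, 0, 0, 0, 0, 0, 0],
)

```text
time: 3.92
eef_pos: [483.3, -233.7, 236.6]
ee_rot: [3.134, 0.195, 0.006]
force: [0.7, 0.4, 6.8]
opening: 0.1
```

```bash
cat > look.py <<'E'
from h import *
from station import env
import sys
k=sys.argv[1]
t=env.read_camera("top")[:,:,::-1];s=env.read_camera("scene")[:,:,::-1]
a=cv2.resize(t[150:260,320:430],(440,440),interpolation=2); b=cv2.resize(s[160:250,200:310],(358*110//90//1*1,358),interpolation=2)
o=np.zeros((440,800,3),np.uint8); o[:,:440]=a; b=cv2.resize(b,(360,295)); o[:295,440:]=b
cv2.imwrite(f"pics/l{k}.png",o); x=env.observe(); print(x["time"],x["eef_pos"],x["force"])
E
python3 look.py 1
```

```text
4.0167 [ 483.28708971 -233.68617335  236.73379045] [ 1.09511112 -0.36578273  6.22293724]
```

View pics/l1.png

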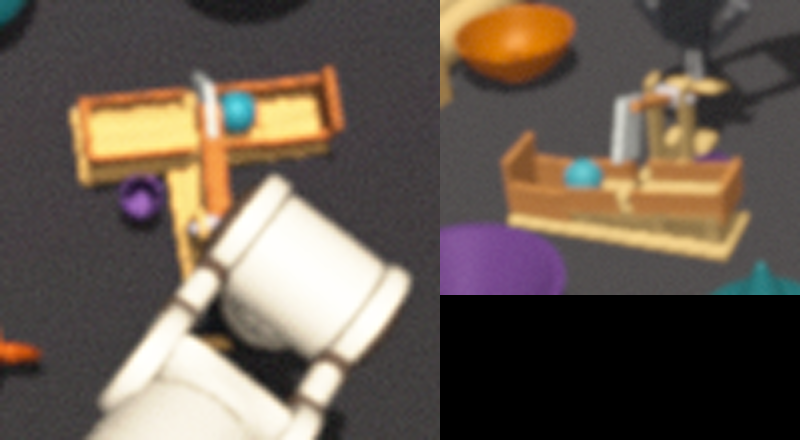

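The gate is up, and the marble is already past it and rolling toward the cup. I keep the paddle down.

>>> jog_arm(
  translation=[
    [0, 0, 0],
    [0, 0, 0],
    [0, 0, 0],
    [0, 0, 0],
    [0, 0, 0],
    [0, 0, 0],
    [0, 0, 0],
    [0, 0, 0],
    [0, 0, 0],
    [0, 0, 0],
    [0, 0, 0],
    [0, 0, 0],
  ],
  roll=[0, 0, 0, 0, 0, 0, 0, 0, 0, 0, 0, 0],
)

```text
time: 5.02
eef_pos: [483.3, -233.7, 236.8]
ee_rot: [3.134, 0.195, 0.006]
force: [1.2, 1.2, 7.0]
opening: 0.1
```

>>> jog_arm(
  translation=[
    [0, 0, 0],
    [0, 0, 0],
    [0, 0, 0],
    [0, 0, 0],
    [0, 0, 0],
    [0, 0, 0],
    [0, 0, 0],
    [0, 0, 0],
    [0, 0, 0],
    [0, 0, 0],
  ],
  roll=[0, 0, 0, 0, 0, 0, 0, 0, 0, 0],
)

```text
time: 5.85
eef_pos: [483.3, -233.7, 236.8]
ee_rot: [3.134, 0.195, 0.006]
force: [1.2, 0.5, 6.4]
opening: 0.2
```

```bash
python3 look.py 2
```

```text
5.95 [ 483.27163766 -233.68130604  236.79175258] [0.21584107 0.26993136 7.50831419]
```

View pics/l2.png

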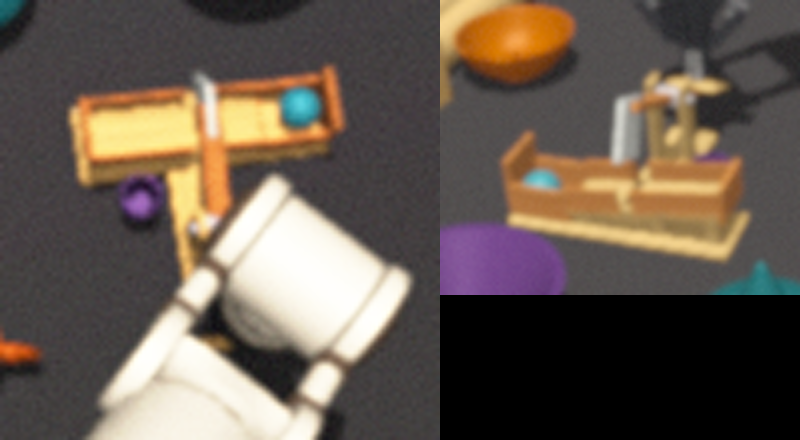

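The marble sits low in the cup, at (300,107) in the left panel and (541,180) in the right. Now I release the paddle gradually.

>>> jog_arm(
  translation=[
    [0, 0, -4],
    [0, 0, -4],
    [0, 0, -4],
    [0, 0, -4],
    [0, 0, -4],
    [0, 0, -4],
    [0, 0, -4],
    [0, 0, -4],
    [0, 0, -4],
    [0, 0, -5],
    [0, 0, -10],
    [0, 0, -15],
  ],
  roll=[0, 0, 0, 0, 0, 0, 0, 0, 0, 0, 0, 0],
)

```text
time: 6.95
eef_pos: [481.9, -232.8, 301.0]
ee_rot: [-3.133, -0.196, 0.003]
force: [-1.2, 0.0, -0.3]
opening: -0.0
```

>>> jog_arm(
  translation=[
    [-20, 0, -20],
    [-25, 0, -20],
    [-25, 0, -20],
    [-25, 0, -20],
    [-25, 0, -20],
    [-20, 0, -10],
    [0, 0, 0],
    [0, 0, 0],
    [0, 0, 0],
  ],
  roll=[0, 0, 0, 0, 0, 0, 0, 0, 0],
)

```text
time: 7.7
eef_pos: [343.7, -250.6, 411.5]
ee_rot: [-3.135, -0.196, -0.001]
force: [0.7, 0.2, 0.3]
opening: -0.3
```

```bash
python3 look.py 3; python3 - <<'E'
from station import env
import cv2
for n in("scene","top"): cv2.imwrite(f"pics/{n}3.png",env.read_camera(n)[:,:,::-1])
E
```

```text
7.8 [ 343.87935471 -250.4895005   410.84816237] [-0.53522029  0.05976105 -0.79413092]
```

View pics/l3.png

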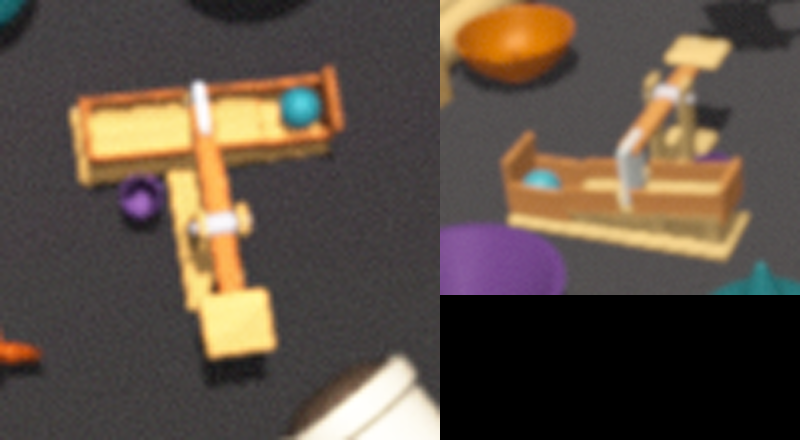

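View pics/scene3.png

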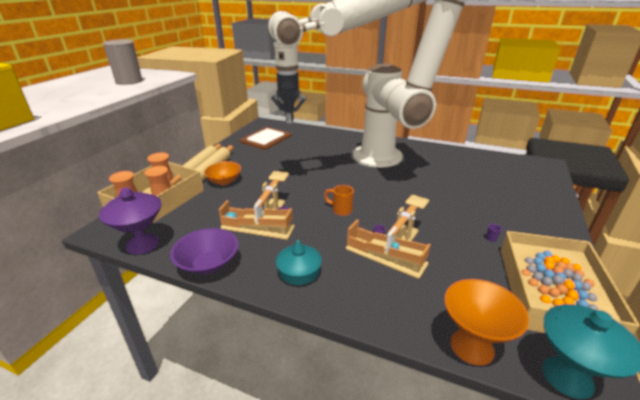

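The paddle is level again, the gate is shut (right panel (630,175)), and the marble is in the cup (541,180). The other stand and the glassware look unchanged.

```bash
python3 -c "
from station import env
print(env.hand_in())"
```

```text
the job is handed in; nothing more can be done
None
```

The large marble is in its cup, the gate on stand a is shut again, and I handed the job in at about 7.8 s.

- **Press:** I pushed stand a's paddle down with the closed fingertips. I held it for about 2 s, until the pictures showed the marble in the cup, then let it come back up slowly and moved the arm clear. The push force I read was about 7 N.
- **Last pictures:** the marble lies in the cup, the paddle is level and the gate is down. Nothing was touching the robot. I compared the other lever, its small marble and the glassware by eye with the first pictures; they looked unmoved.
- **Disagreements:** no check failed. Across the two camera views the paddle came out at 92 mm high, against the 97 mm given. That was a rough reading, and the height at which I felt contact fitted 97 mm.

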